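# Footplates on edge into the bench rack

### The arm

A 6-joint arm with a two-finger parallel gripper is mounted at the origin on the work surface. World frame = base frame: x ahead of the robot, y to its left, z up, the work surface at z = 0. Lengths are in m, angles in rad, forces in N, time in s.
With the tool pointing down it reaches from about 0.275 to 1 m from the base axis. Payload 8.4 kg.
Tool frame: the origin (TCP) lies at the very end of the fingers, on their centre line; the grasp point (between the pads) lies 19 mm behind it (arm.grip_depth is the distance from the TCP to the grasp point, in m); z points along the fingers, y is the line along which they close (so a half turn about z gives the same grasp; the last joint's range is limited). The gripper opens to 85 mm and grips with 20 to 120 N. Pads are 22 mm wide; open, the fingers measure 114 mm over their backs; the gripper's body (76 mm by 85 mm) begins 54 mm behind the grasp point. The pads swing forward as they close: fully open they stand 13 mm farther back than shut.
Start: joints at [1.144, 0.353, 1.633, -0, 1.155, -0.002], TCP at [0.258, 0.569, 0.231] pointing down, gripper open.
Joint ranges: [-2.63, 2.63], [-0.92, 2.1], [0.06, 2.66], [-1.3, 4.44], [0, 2.69], [-3.02, 3.02]. Speed limits (rad/s): [2.22, 2.22, 2.79, 3.14, 3.14, 3.14].

### API

Orientations are given as a unit quaternion [w, x, y, z].
In Python, from station import arm, imaging, recognise, regions_of gives the robot as it stands.
- The arm moves only by the shell command python3 -m pendant 'ROWS' [FORCE]. ROWS is JSON, a list of rows, each a list of 5 numbers: the shift along the world's x, y, z in cm, then the turn about the world's z in rad, then the gripper's target within -1 to 1 (shut at 1, half-way at 0, fully open at -1). In form: [[dx, dy, dz, twist, fingers], ...]. A call has 1 to 12 rows; each row is the pose to reach, as a shift and turn from the pose commanded when the call began; what a row does not reach only later rows make up. A row lasts 1/10 s, in which the tool goes at most 50 mm and 8.59 degrees, less where a joint would pass 70% of its speed; a pose out of reach is approached as far as the arm can. A call with a gripper value outside its range is refused whole. The fingers move at their own pace and stop on an object; FORCE is the grip in N (left out, the last holds). Time passes only in rows, so rows that repeat a pose let the fingers close. It gives the time, the measured TCP pose, the force, the opening and the grip force at its end, in the units of the state.
- arm.get_state(): the state, without advancing time (a new reading comes with each control period).
- imaging.grab_frame(name): name is "scene" or "top" or "wrist"; returns (picture, depth): 384x512x3 uint8, blue, green, red; 384x512 float32, m along the optical axis (not along the pixel's ray), 0 where there is no reading.
- imaging.calibration(name): a dict with "mtx" (3x3 intrinsics, pixels), "k1" (the pictures are not rectified: a ray, as slopes to the right and down, at radius r is drawn at 1 + k1 r^2 times it, then the intrinsics apply), "R" (3x3) and "t" (3): a world point X has camera coordinates R X + t; the wrist camera has in their place "tool_from_camera" (4x4, takes a point from camera to tool coordinates, whose origin is the TCP and whose axes are the flange's). Camera axes: x right, y down, z forward; pixel columns grow to the right and rows downward; lengths in m; the calibration is good to about 2 mm. A picture is of the moment at which its call begins: read the wrist's pose just before it. calibration takes no time and is no camera call.
- arm.sign_off(): hands the job in; it is judged then, once.
Trained networks look in the newest picture that a camera, given by its name, has taken for a name from the list of things; names that differ only in an ending like _2 or _b are one class to them, and where a whole thing is asked for, a point or a joint stands for the part that bears it (a point fixed in the world has none). Each returns a list of dicts, best first, with "confidence" (0 to 1); they miss things now and then, are a little off and sometimes report something else, mostly with a low value. They report only what shows in the picture. A call takes as long as a camera call. They do not tell look-alikes from the thing itself.
- recognise(camera, query): "rect" ([left, top, width, height] in pixels, round what is visible of it).
- regions_of(camera, query): "region" (384x512 bool, what is visible of it) and "rect" ([left, top, width, height] in pixels, round what is visible of it).
The state is a dict: "clock": time; "qpos": joint angles; "joint_velocities": joint speeds; "joint_torque": joint torques, N m; "tcp_pos": TCP position; "ee_rot": TCP orientation; "force": force on the tool from outside, world axes, zero at the start; "moment": the same for the moment, N m; "finger_gap": opening from 0.0 (shut) to 1.0 (fully open); "grip_force": force on a finger pad.
Only numpy, scipy, OpenCV 4.12 (cv2) and the standard library are available. Lean on these libraries where they do the work, as an engineer would, in place of code of your own. Each camera call takes 0.05 s, during which the arm holds its last target. There are 200 camera calls.

### The job

Take the two wheelchair footplates that lean on the steel stand and stand each one upright on its long edge in the wooden rack, one in each of the two free slots, right down on the slot floor and not sticking far out of either end of the rack. Lower each plate to the bottom of its slot before letting go, do not drop it. Leave the cover plates already in the rack and everything else on the bench where they are.

Things in the scene. Friction and masses are not known exactly. Their poses are not given: they have to be found in the camera images.
- footplate_a: loose aluminium footplate, flat slab 130 mm long, 110 tall, 12 thick, 0.3 to 0.6 kg, rubber tread strips on one face. Origin at its centre; x through the thickness to the tread face, y along the 130 mm, z along the 110 mm. Starts on its long edge on the stand, top leaning 0.4 rad away from the robot side; upper 30 mm free on both faces (upper 80 mm between the prongs): take it by its top edge
- footplate_b: loose aluminium footplate, flat slab 130 mm long, 110 tall, 12 thick, 0.3 to 0.6 kg, rubber tread strips on one face. Origin at its centre; x through the thickness to the tread face, y along the 130 mm, z along the 110 mm. Starts on its long edge on the stand, top leaning 0.4 rad away from the robot side; upper 30 mm free on both faces (upper 80 mm between the prongs): take it by its top edge
- rack: fixed plywood rack, 200 x 130 mm, 60 mm high, with four parallel slots 18 mm wide, 50 mm deep and 130 mm long. Origin at the centre of its underside on the bench; x across the slots, y along them, z up. Slot centres at x = -69, -23, 23 and 69 mm; slot floor 10 mm above the bench. Rack and stand change sides and turn up to 0.3 rad either way
- free_a: thin rubber pad on the floor of a slot free at the start (two such slots, places vary; either takes either footplate). Origin at the middle of the slot floor, 10 mm above the bench; x across the slot (18 mm wide), y along it (130 mm, ends open), z up. Slot 50 mm deep, mouth 60 mm above the bench. A seated footplate has its centre 55 mm above this point
- free_b: thin rubber pad on the floor of a slot free at the start (two such slots, places vary; either takes either footplate). Origin at the middle of the slot floor, 10 mm above the bench; x across the slot (18 mm wide), y along it (130 mm, ends open), z up. Slot 50 mm deep, mouth 60 mm above the bench. A seated footplate has its centre 55 mm above this point
- cover_a: loose plain aluminium cover plate, 110 mm long, 75 mm tall, 12 mm thick, standing on edge in one of the rack's four slots (which ones varies); it stays there. Origin at its centre, x through its thickness, z up. Its top is 85 mm above the bench
- cover_b: loose plain aluminium cover plate, 110 mm long, 75 mm tall, 12 mm thick, standing on edge in one of the rack's four slots (which ones varies); it stays there. Origin at its centre, x through its thickness, z up. Its top is 85 mm above the bench
- stand: fixed steel stand on a grey base 125 x 290 mm, two easels side by side (75 mm either way along its y), each with a lower ledge and two leaning prongs 96 mm apart behind the plate, reaching 79 mm up the plate. Origin at the centre of its underside; x points from the prongs to the tread side of the plates, roughly towards the robot (within 0.3 rad of the -x direction)
- tin: loose tin, 60 mm diameter, 70 mm high, on the bench beyond the stand; origin under its centre; leave alone
- screwdriver: loose screwdriver 190 mm long lying beside the rack; leave alone
- wrench: loose wrench 180 mm long lying at the left of the bench; leave alone
- mug: white mug, 80 mm diameter, 90 mm high, at the back of the bench; leave alone
- spray: grey bottle, 60 mm diameter, 190 mm high, at the robot's right side of the bench; leave alone
There are look-alikes about, which are no part of the job. What is shaped like the footplate_a but blue or turquoise is not meant.

How it is judged:
On the way, in this order (a step that is already met when the one before it is completed fails the run):
1. one footplate is lowered to within 15 mm of a slot floor, upright, while still held (((x of footplate_a in the frame of rack between -0.085 and 0.085 m and y of footplate_a in the frame of rack between -0.035 and 0.035 m and z of footplate_a in the frame of rack between 0.05 and 0.08 m and angle between the z axis of footplate_a and the z axis of rack, either way round below 0.25 rad and contact force between the fingers and footplate_a above 1 N) or (x of footplate_b in the frame of rack between -0.085 and 0.085 m and y of footplate_b in the frame of rack between -0.035 and 0.035 m and z of footplate_b in the frame of rack between 0.05 and 0.08 m and angle between the z axis of footplate_b and the z axis of rack, either way round below 0.25 rad and contact force between the fingers and footplate_b above 1 N))), for 0.1 s.
2. with that one standing in its slot, the other footplate is lowered to within 15 mm of a slot floor, upright, while still held (((x of footplate_a in the frame of rack between -0.085 and 0.085 m and y of footplate_a in the frame of rack between -0.035 and 0.035 m and z of footplate_a in the frame of rack between 0.058 and 0.072 m and angle between the z axis of footplate_a and the z axis of rack, either way round below 0.2 rad and angle between the x axis of footplate_a and the x axis of rack, either way round below 0.2 rad and x of footplate_b in the frame of rack between -0.085 and 0.085 m and y of footplate_b in the frame of rack between -0.035 and 0.035 m and z of footplate_b in the frame of rack between 0.05 and 0.08 m and angle between the z axis of footplate_b and the z axis of rack, either way round below 0.25 rad and contact force between the fingers and footplate_b above 1 N) or (x of footplate_b in the frame of rack between -0.085 and 0.085 m and y of footplate_b in the frame of rack between -0.035 and 0.035 m and z of footplate_b in the frame of rack between 0.058 and 0.072 m and angle between the z axis of footplate_b and the z axis of rack, either way round below 0.2 rad and angle between the x axis of footplate_b and the x axis of rack, either way round below 0.2 rad and x of footplate_a in the frame of rack between -0.085 and 0.085 m and y of footplate_a in the frame of rack between -0.035 and 0.035 m and z of footplate_a in the frame of rack between 0.05 and 0.08 m and angle between the z axis of footplate_a and the z axis of rack, either way round below 0.25 rad and contact force between the fingers and footplate_a above 1 N))), for 0.1 s.
At the end, for the whole second after the job is handed in: both footplates stand in slots of the rack on a long edge (either long edge, tread facing either way), on the slot floor (centre 58 to 72 mm above the bench, 65 mm when seated), within 0.2 rad of upright and of the slot's direction, centred along the slot within 35 mm, released and at rest (x of footplate_a in the frame of rack between -0.085 and 0.085 m and y of footplate_a in the frame of rack between -0.035 and 0.035 m and z of footplate_a in the frame of rack between 0.058 and 0.072 m and angle between the z axis of each of footplate_a, footplate_b and the z axis of rack, either way round below 0.2 rad and angle between the x axis of each of footplate_a, footplate_b and the x axis of rack, either way round below 0.2 rad and x of footplate_b in the frame of rack between -0.085 and 0.085 m and y of footplate_b in the frame of rack between -0.035 and 0.035 m and z of footplate_b in the frame of rack between 0.058 and 0.072 m and linear speed of each of footplate_a, footplate_b below 0.02 m/s); the robot touches nothing.
It fails at once if a cover plate in the rack is moved more than 30 mm (distance of any of cover_a, cover_b from where it was at the start of the episode above 0.03 m).
It fails at once if the tin, screwdriver, wrench, mug or bottle is moved more than 40 mm (distance of any of tin, screwdriver, wrench, mug, spray from where it was at the start of the episode above 0.04 m).
It also fails if it takes over 67 s, if anything falls off the work surface, if the arm or the gripper's body presses on something with over 40 N, if the wrist force passes 120 N, or if a joint passes its speed limit or range.

## Working session

There is one attempt and no reset: what is moved stays moved. The work goes in short steps, Python scripts to look and compute and a shell command to move; the robot and the scene stay as the last step left them, time stands still between calls to the robot, and variables do not carry over. Pictures are saved under pics/ and viewed, at most 10 in all, crops included, and the job is handed in when it is done.

```bash
ls; mkdir -p pics
cat > h.py <<'E'
import numpy as np, cv2
from station import arm, imaging, recognise, regions_of
from scipy.spatial.transform import Rotation as Ro
def cloud(name, st=None):
    st=arm.get_state(); pic,d=imaging.grab_frame(name); c=imaging.calibration(name)
    K=np.array(c["mtx"]); h,w=d.shape
    u,v=np.meshgrid(np.arange(w),np.arange(h))
    xd=np.stack([(u-K[0,2])/K[0,0],(v-K[1,2])/K[1,1]],-1); x=xd.copy()
    for _ in range(8): x=xd/(1+c["k1"]*(x**2).sum(-1,keepdims=True))
    P=np.dstack([x*d[...,None],d])
    if "R" in c: W=(P-np.array(c["t"]))@np.array(c["R"])
    else:
        T=np.array(c["tool_from_camera"]); q=st["ee_rot"]; R=Ro.from_quat([q[1],q[2],q[3],q[0]]).as_matrix()
        W=(P@T[:3,:3].T+T[:3,3])@R.T+np.array(st["tcp_pos"])
    W[d==0]=np.nan
    return pic,W
E
python3 - <<'E'
from h import *
s=arm.get_state(); print(s)
for n in("top","scene"):
    p,W=cloud(n); cv2.imwrite(f"pics/{n}0.png",p); np.save(f"{n}0.npy",W)
    for q in ("footplate_a","rack","free_a","cover_a","stand","tin","screwdriver"):
        for r in regions_of(n,q):
            m=r["region"]; print(n,q,round(r["confidence"],2),r["rect"],np.nanmedian(W[m],0).round(3),np.nanmin(W[m],0).round(3),np.nanmax(W[m],0).round(3),p[m].mean(0).round())
E
```

```text
pics
{'clock': 0.0, 'qpos': array([ 1.14356597e+00,  3.53670441e-01,  1.63417506e+00, -2.89336108e-05,
        1.15521371e+00, -2.42999570e-03]), 'joint_velocities': array([-0.00031558,  0.00028624,  0.00133255,  0.00025883,  0.00105176,
       -0.00179814]), 'joint_torque': array([ 2.22504059e-03, -6.05235100e+01, -3.42072093e+01,  9.37072696e-05,
        8.99465871e-03,  4.67767427e-05]), 'tcp_pos': array([0.25740219, 0.56897799, 0.23053026]), 'ee_rot': array([-1.43394740e-04,  2.10800971e-01,  9.77528727e-01, -7.19244331e-04]), 'force': array([-0.60813737,  0.55587771, -0.12409251]), 'moment': array([ 0.03933933,  0.01451827, -0.02286237]), 'grip_force': 0.0, 'finger_gap': 1.0002220317290391}
top footplate_a 0.9 [129.8, 237.8, 52.6, 60.7] [0.367 0.253 0.013] [ 0.289  0.178 -0.005] [0.446 0.332 0.021] [180. 188.  26.]
top footplate_a 0.72 [165.2, 184.0, 54.8, 24.5] [0.564 0.144 0.094] [0.536 0.079 0.004] [0.609 0.224 0.135] [141. 142. 147.]
top footplate_a 0.67 [107.3, 188.0, 61.8, 20.3] [0.559 0.292 0.095] [0.533 0.228 0.033] [0.584 0.357 0.134] [139. 141. 147.]
top footplate_a 0.
[... 2212 characters left out ...]
0.64  -0.251  0.005] [ 0.687 -0.133  0.061] [59. 76. 86.]
scene cover_a 0.89 [214.2, 225.9, 12.9, 47.3] [ 0.584 -0.234  0.079] [ 0.561 -0.273  0.016] [ 0.597 -0.166  0.087] [137. 145. 149.]
scene cover_a 0.79 [196.5, 226.0, 17.7, 44.7] [ 0.538 -0.241  0.079] [ 0.508 -0.285  0.012] [ 0.554 -0.177  0.089] [137. 147. 152.]
scene stand 0.78 [254.4, 129.2, 68.8, 70.2] [0.586 0.196 0.007] [ 0.502  0.073 -0.006] [0.638 0.378 0.132] [123. 122. 115.]
scene tin 0.84 [310.8, 159.9, 17.8, 28.6] [0.698 0.182 0.057] [0.666 0.168 0.006] [0.724 0.227 0.075] [145. 154. 157.]
scene screwdriver 0.58 [215.4, 221.1, 48.2, 15.5] [ 0.56  -0.117  0.022] [ 0.498 -0.136  0.009] [ 0.642 -0.094  0.029] [ 50.  64. 200.]
```

Run:
```python
from h import *
p=cv2.imread("pics/top0.png");W=np.load("top0.npy")
cv2.imwrite("pics/top0c.png",cv2.resize(p[130:310,60:370],None,fx=2.5,fy=2.5,interpolation=cv2.INTER_CUBIC))
def line(P):
    c=P.mean(0);_,_,v=np.linalg.svd(P-c);d=v[0]*np.sign(v[0][1]); return c,np.arctan2(-d[0],d[1])
for n in("top","scene"):
    W=np.load(n+"0.npy").reshape(-1,3)
    def sel(x0,x1,y0,y1,z0,z1): return W[(W[:,0]>x0)&(W[:,0]<x1)&(W[:,1]>y0)&(W[:,1]<y1)&(W[:,2]>z0)&(W[:,2]<z1)]
    # rack top (all z 55-65)
    R=sel(.45,.75,-.35,-.11,.055,.066)[:,:2].astype(np.float32)
    print(n,"rack",cv2.minAreaRect(R))
    for a,b in((.08,.222),(.226,.37)):
        for z in(.03,.05,.07,.09,.11,.122):
            Q=sel(.5,.64,a,b,z-.008,z+.008)
            if len(Q)>15:
                c,t=line(Q[:,:2]);print(z,len(Q),c.round(4),round(t,3),Q[:,1].min().round(3),Q[:,1].max().round(3))
```

```text
top rack ((0.593670129776001, -0.21151016652584076), (0.20078177750110626, 0.13321273028850555), 16.084285736083984)
0.03 220 [0.5319 0.1488] 0.038 0.082 0.208
0.05 120 [0.5436 0.1447] 0.024 0.081 0.207
0.07 134 [0.5521 0.1423] 0.02 0.08 0.208
0.09 133 [0.5609 0.142 ] 0.025 0.081 0.208
0.11 149 [0.5693 0.1436] 0.031 0.08 0.209
0.122 256 [0.5786 0.1451] 0.023 0.08 0.209
0.03 208 [0.5284 0.2951] 0.029 0.229 0.358
0.05 136 [0.5404 0.2895] 0.039 0.228 0.356
0.07 139 [0.5487 0.2884] 0.031 0.228 0.357
0.09 153 [0.5573 0.291 ] 0.034 0.228 0.359
0.11 160 [0.5658 0.2927] 0.028 0.229 0.357
0.122 247 [0.5742 0.2927] 0.029 0.229 0.357
scene rack ((0.5984346866607666, -0.21214556694030762), (0.20017479360103607, 0.13217192888259888), 16.23056411743164)
0.03 111 [0.5477 0.1407] -0.009 0.08 0.206
0.05 29 [0.5785 0.1376] -0.074 0.08 0.196
0.07 27 [0.5808 0.1343] 0.002 0.08 0.198
0.09 32 [0.5812 0.1257] -0.024 0.08 0.199
0.122 101 [0.5889 0.1407] 0.014 0.08 0.208
0.03 78 [0.545  0.2954] -0.012 0.234 0.355
0.05 22 [0.5781 0.3159] 0.119 0.243 0.352
0.07 27 [0.5804 0.2922] 0.037 0.242 0.347
0.09 18 [0.5803 0.2904] 0.034 0.241 0.353
0.122 90 [0.5852 0.2831] 0.011 0.226 0.356
```

View pics/top0c.png

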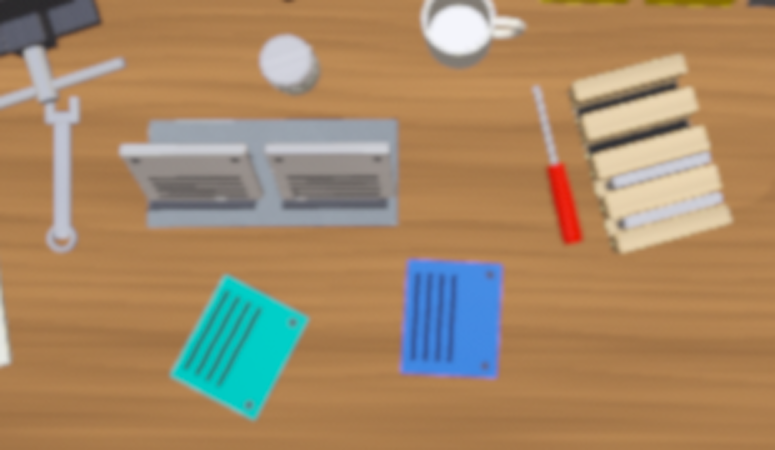

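The picture shows the two grey footplates leaning on the stand (crop about 190,175 and 330,175). The rack is on the right, with its two far slots free (dark pads at 628,97 and 638,137). The blue and turquoise plates lying flat are look-alikes.

```bash
python3 -m pendant '[[31,-42.4,3,-1.118,-1],[31,-42.4,3,-1.118,-1],[31,-42.4,3,-1.118,-1],[31,-42.4,3,-1.118,-1],[31,-42.4,3,-1.118,-1],[31,-42.4,3,-1.118,-1],[31,-42.4,3,-1.118,-1],[31,-42.4,3,-1.118,-1],[31,-42.4,3,-1.118,-1],[31,-42.4,3,-1.118,-1],[31,-42.4,3,-1.118,-1],[31,-42.4,3,-1.118,-1]]' 30
cat > look.py <<'E'
from h import *
import sys
p,W=cloud("wrist");cv2.imwrite(f"pics/{sys.argv[1]}.png",p);np.save("w.npy",W)
s=arm.get_state();q=s["ee_rot"];y=Ro.from_quat([q[1],q[2],q[3],q[0]]).as_matrix()[:,1];print(s["tcp_pos"].round(4),"close dir",np.arctan2(y[1],y[0]).round(3),s["force"].round(1),s["finger_gap"])
E
python3 look.py w1
python3 - <<'E'
from h import *
W=np.load("w.npy").reshape(-1,3)
print(np.nanmin(W,0),np.nanmax(W,0))
for a,b in((.06,.222),(.226,.37)):
  for z in(.03,.07,.09,.11,.12,.126,.130,.134):
    Q=W[(W[:,0]>.5)&(W[:,0]<.64)&(W[:,1]>a)&(W[:,1]<b)&(abs(W[:,2]-z)<.002)]
    if len(Q)>20:
        c=Q.mean(0);_,_,v=np.linalg.svd(Q[:,:2]-c[:2]);print(z,len(Q),c.round(4),(-v[0][0]/v[0][1]).round(3),Q.min(0).round(3),Q.max(0).round(3))
E
```

```text
clock: 2.0
tcp_pos: [0.5696, 0.1426, 0.2615]
ee_rot: [0.001, 0.698, 0.716, 0.0]
force: [-0.6, 0.4, 0.8]
finger_gap: 1.0
grip_force: 0.0
[0.5683 0.1441 0.2612] close dir 0.025 [-0.6  0.4 -0. ] 0.9977512781214988
[ 0.14797074 -0.7246428  -0.75745437] [1.80275235 0.35306546 0.35987416]
0.03 502 [0.5351 0.1513 0.0307] 0.026 [0.527 0.085 0.028] [0.541 0.207 0.032]
0.07 166 [0.5554 0.1481 0.0699] 0.027 [0.553 0.081 0.068] [0.557 0.208 0.072]
0.09 179 [0.5641 0.1467 0.09  ] 0.024 [0.561 0.082 0.088] [0.566 0.209 0.092]
0.11 216 [0.5725 0.1507 0.1101] 0.025 [0.57  0.081 0.108] [0.575 0.209 0.112]
0.12 241 [0.5766 0.1505 0.1201] 0.025 [0.573 0.081 0.118] [0.579 0.21  0.122]
0.126 541 [0.5852 0.1491 0.1266] 0.033 [0.577 0.081 0.124] [0.593 0.21  0.128]
0.13 1264 [0.5846 0.1487 0.1296] 0.027 [0.579 0.08  0.128] [0.592 0.21  0.132]
0.03 524 [0.5314 0.287  0.0307] 0.024 [0.523 0.237 0.028] [0.537 0.331 0.032]
0.07 167 [0.5522 0.2763 0.0701] 0.025 [0.55  0.229 0.068] [0.555 0.319 0.072]
0.09 157 [0.5608 0.2741 0.0899] 0.025 [0.559 0.23  0.088] [0.563 0.313 0.092]
0.11 149 [0.5694 0.2654 0.1099] 0.033 [0.567 0.23  0.108] [0.572 0.306 0.112]
0.12 177 [0.5732 0.2688 0.1201] 0.053 [0.571 0.23  0.118] [0.584 0.304 0.122]
0.126 440 [0.5816 0.2685 0.1266] 0.017 [0.574 0.23  0.124] [0.588 0.302 0.128]
0.13 998 [0.581  0.2665 0.1297] 0.024 [0.575 0.23  0.128] [0.588 0.301 0.132]
```

```bash
python3 -m pendant '[[1.2,0,-5,0,-1],[1.2,0,-10,0,-1],[1.2,0,-14,0,-1],[1.2,0,-16.3,0,-1],[1.2,0,-16.3,0,-1],[1.2,0,-16.3,0,1],[1.2,0,-16.3,0,1],[1.2,0,-16.3,0,1],[1.2,0,-16.3,0,1],[1.2,0,-16.3,0,1],[1.2,0,-16.3,0,1],[1.2,0,-16.3,0,1]]' 30
```

```text
clock: 3.25
tcp_pos: [0.5795, 0.1456, 0.0997]
ee_rot: [-0.0, 0.697, 0.717, 0.0]
force: [-3.9, 0.8, 10.8]
finger_gap: 0.261
grip_force: 29.0
```

```bash
python3 -m pendant '[[-0.5,0,0.2,0,1],[-1,0,0.4,0,1],[-1.5,0,0.6,0,1],[-2,0,0.8,0,1],[-2.5,0,0.9,0,1],[-3,0,1,0,1],[-3.4,0,1.1,0,1],[-3.4,0,1.2,0,1]]' 30
```

```text
clock: 4.05
tcp_pos: [0.5451, 0.1454, 0.11]
ee_rot: [0.0, 0.697, 0.717, -0.0]
force: [1.1, -0.3, -5.5]
finger_gap: 0.134
grip_force: 29.3
```

```bash
python3 -m pendant '[[0,0,0,0,1],[0,0,1,0,1],[0,0,3,0,1],[0,0,6,0,1],[0,0,10,0,1],[0,0,14,0,1],[0,0,15,0,1]]' 60
python3 - <<'E'
from h import *
p,W=cloud("scene");np.save("s.npy",W)
cv2.imwrite("pics/s1.png",cv2.resize(p[60:300,150:400],None,fx=2.4,fy=2.4))
W=W.reshape(-1,3);Q=W[(W[:,1]>.06)&(W[:,1]<.222)&(W[:,2]>.135)&(W[:,2]<.21)&(W[:,0]>.49)&(W[:,0]<.62)]
for z in(.15,.17,.19,.21,.23): 
  A=Q[abs(Q[:,2]-z)<.01]; print(z,len(A),np.median(A,0) if len(A) else'')
E
```

```text
clock: 4.75
tcp_pos: [0.5482, 0.1461, 0.2656]
ee_rot: [0.002, 0.697, 0.717, 0.004]
force: [0.6, 0.4, -4.2]
finger_gap: 0.128
grip_force: 64.0
0.15 0 
0.17 0 
0.19 68 [0.55662192 0.13001232 0.19349403]
0.21 53 [0.5568219  0.12833607 0.20594824]
0.23 0
```

View pics/s1.png

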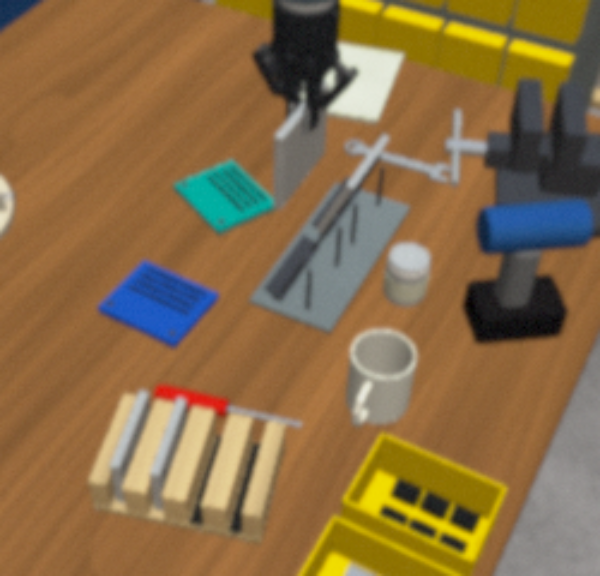

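The crop shows the plate hanging upright in the gripper (300,155). The other plate is still on the stand (330,220), and the rack is at lower left with two open slots.

```bash
python3 -m pendant '[[1.5,-4,0,0.03,1],[3,-8,0,0.06,1],[4.5,-12,0,0.1,1],[6,-16,0,0.14,1],[7.5,-20,0,0.18,1],[9,-25,0,0.22,1],[10.5,-30,0,0.255,1],[11.6,-33.8,0,0.255,1],[11.6,-33.8,0,0.255,1],[11.6,-33.8,0,0.255,1]]' 60
python3 look.py w2
python3 - <<'E'
from h import *
W=np.load("w.npy").reshape(-1,3)
c=np.array([.596,-.212]);t=.281;X=np.array([np.cos(t),np.sin(t)]);Y=np.array([-X[1],X[0]])
L=np.c_[(W[:,:2]-c)@X,(W[:,:2]-c)@Y,W[:,2]]
m=(L[:,2]>.056)&(L[:,2]<.064)&(abs(L[:,0])<.12)&(abs(L[:,1])<.09)
R=L[m];print(len(R),R.min(0),R.max(0),cv2.minAreaRect(R[:,:2].astype(np.float32)))
for y in(-.05,-.03,0,.03,.05):
  a=np.sort(R[abs(R[:,1]-y)<.006][:,0]); 
  g=np.where(np.diff(a)>.006)[0]; print(y,a[:1],[(round(a[i],4),round(a[i+1],4)) for i in g],a[-1:])
# held plate
m=(L[:,2]>.17)&(L[:,2]<.32)&(abs(L[:,0]-.069)<.03)&(abs(L[:,1])<.1);P=L[m];print(len(P))
if len(P):
  for z in(.18,.2,.22,.24,.26,.28):
    A=P[abs(P[:,2]-z)<.01]
    if len(A)>10:print(z,len(A),np.median(A,0).round(4),A.min(0).round(3),A.max(0).round(3))
E
```

```text
clock: 5.8
tcp_pos: [0.6607, -0.1935, 0.2575]
ee_rot: [-0.002, 0.601, 0.799, -0.001]
force: [0.7, 0.7, -5.3]
finger_gap: 0.131
grip_force: 63.5
[ 0.6606 -0.1924  0.2579] close dir 0.282 [ 0.2  0.8 -5.5] 0.130362507351322
9670 [-0.10000195 -0.06240955  0.05602092] [0.10098808 0.06653355 0.06399398] ((0.0004935115575790405, 0.0021844059228897095), (0.20085656642913818, 0.1288566142320633), 0.10396459698677063)
-0.05 [-0.09920527] [(np.float64(-0.0848), np.float64(-0.0628)), (np.float64(-0.0355), np.float64(-0.0165)), (np.float64(0.0148), np.float64(0.0329)), (np.float64(0.0489), np.float64(0.0865))] [0.10006538]
-0.03 [-0.09900239] [(np.float64(-0.0853), np.float64(-0.0633)), (np.float64(-0.0353), np.float64(-0.0167)), (np.float64(0.015), np.float64(0.0333)), (np.float64(0.0492), np.float64(0.0861))] [0.10098808]
0 [-0.09963734] [(np.float64(-0.0852), np.float64(-0.0629)), (np.float64(-0.0358), np.float64(-0.0166)), (np.float64(0.0145), np.float64(0.0327)), (np.float64(0.0496), np.float64(0.0857))] [0.09992399]
0.03 [-0.09981105] [(np.float64(-0.085), np.float64(-0.0634)), (np.float64(-0.0355), np.float64(-0.0168)), (np.float64(0.0145), np.float64(0.0326)), (np.float64(0.0489), np.float64(0.0864))] [0.10046499]
0.05 [-0.09965852] [(np.float64(-0.0788), np.float64(-0.0702)), (np.float64(-0.0338), np.float64(-0.0171)), (np.float64(0.0147), np.float64(0.0331)), (np.float64(0.0558), np.float64(0.0794))] [0.09869835]
13012
0.2 14 [0.0679 0.0632 0.1939] [0.063 0.063 0.193] [0.073 0.063 0.204]
0.22 18 [0.0685 0.0633 0.2145] [0.063 0.063 0.213] [0.073 0.063 0.23 ]
0.24 36 [0.0677 0.0634 0.2432] [0.063 0.063 0.23 ] [0.073 0.063 0.25 ]
0.26 327 [0.0678 0.0104 0.2665] [0.049 0.006 0.252] [0.087 0.064 0.27 ]
0.28 6912 [0.0679 0.0183 0.2879] [ 0.049 -0.03   0.27 ] [0.087 0.064 0.29 ]
```

View pics/w2.png

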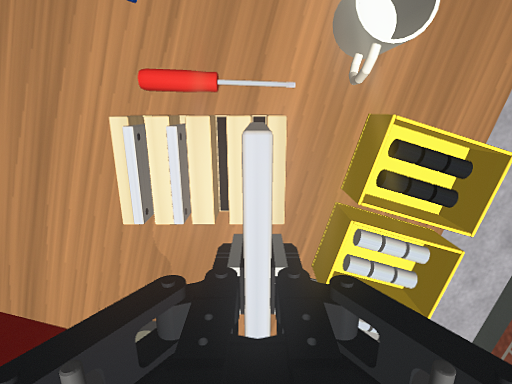

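The wrist picture shows the held plate end-on (258,135) over the far slot. The second free slot is at (223,165) and the covers are at (135,170) and (178,170). The plate sits about 1.5 mm short of the slot's centre.

```bash
python3 -m pendant '[[0.15,0.05,-3,0,1],[0.15,0.05,-6,0,1],[0.15,0.05,-9,0,1],[0.15,0.05,-10.5,0,1],[0.15,0.05,-11.5,0,1],[0.15,0.05,-12,0,1],[0.15,0.05,-12.5,0,1],[0.15,0.05,-13,0,1],[0.15,0.05,-13.5,0,1],[0.15,0.05,-14,0,1]]' 60
```

```text
clock: 6.85
tcp_pos: [0.6634, -0.1922, 0.1205]
ee_rot: [0.0, 0.6, 0.8, 0.0]
force: [-0.8, 0.3, -5.8]
finger_gap: 0.129
grip_force: 63.4
```

```bash
python3 -m pendant '[[0,0,-0.5,0,1],[0,0,-1,0,1],[0,0,-1.5,0,1],[0,0,-2,0,1],[0,0,-2.5,0,1],[0,0,-2.8,0,1],[0,0,-3,0,1],[0,0,-3.1,0,1]]' 60
```

```text
clock: 7.65
tcp_pos: [0.6632, -0.1922, 0.0893]
ee_rot: [0.0, 0.6, 0.8, -0.0]
force: [-1.6, -0.6, -0.9]
finger_gap: 0.13
grip_force: 64.1
```

```bash
python3 -m pendant '[[0,0,-0.1,0,1],[0,0,-0.2,0,1],[0,0,-0.3,0,1],[0,0,-0.4,0,1],[0,0,-0.4,0,1]]' 60
```

```text
clock: 8.15
tcp_pos: [0.6639, -0.1925, 0.0889]
ee_rot: [0.001, 0.6, 0.8, 0.0]
force: [-7.0, 1.3, 21.3]
finger_gap: 0.128
grip_force: 67.5
```

```bash
python3 -m pendant '[[0,0,0.2,0,1],[0,0,0.2,0,0.3],[0,0,0.2,0,0.3],[0,0,0.2,0,0.3],[0,0,0.2,0,0.3],[0,0,2,0,0.3],[0,0,5,0,0.3],[0,0,9,0,0.3],[0,0,13,0,-1],[0,0,17,0,-1],[0,0,17,0,-1]]' 60
python3 look.py w3
python3 - <<'E'
from h import *
W=np.load("w.npy").reshape(-1,3)
c=np.array([.596,-.212]);t=.281;X=np.array([np.cos(t),np.sin(t)]);Y=np.array([-X[1],X[0]])
L=np.c_[(W[:,:2]-c)@X,(W[:,:2]-c)@Y,W[:,2]]
m=(L[:,2]>.1)&(L[:,2]<.15)&(abs(L[:,0]-.06)<.05)&(abs(L[:,1])<.1);P=L[m];print(len(P),np.median(P,0),P.min(0),P.max(0),cv2.minAreaRect(P[:,:2].astype(np.float32)))
E
```

```text
clock: 9.25
tcp_pos: [0.6661, -0.1929, 0.2621]
ee_rot: [0.005, 0.6, 0.8, 0.002]
force: [0.2, -0.3, -0.3]
finger_gap: 0.845
grip_force: 0.0
[ 0.6648 -0.1925  0.2588] close dir 0.283 [ 0.3 -0.1 -0.2] 0.9228355790813233
1530 [0.0713611  0.00820819 0.11958034] [ 0.0653238  -0.06537484  0.10071641] [0.07728821 0.06377465 0.12193258] ((0.07129866629838943, -0.0008135586977005005), (0.1291869580745697, 0.011846239678561687), 89.63365936279297)
```

```bash
python3 -m pendant '[[-1,5,0,-0.05,-1],[-2,10,0,-0.1,-1],[-3,15,0,-0.15,-1],[-4,20,0,-0.2,-1],[-5,25,0,-0.255,-1],[-6,30,0,-0.255,-1],[-7,35,0,-0.255,-1],[-8,40,0,-0.255,-1],[-8.7,45,0,-0.255,-1],[-8.7,48.4,0,-0.255,-1],[-8.7,48.4,0,-0.255,-1],[-8.7,48.4,0,-0.255,-1]]' 30
python3 look.py w4
python3 - <<'E'
from h import *
W=np.load("w.npy").reshape(-1,3)
for z in(.03,.09,.11,.12,.13):
    Q=W[(W[:,0]>.5)&(W[:,0]<.64)&(W[:,1]>.2)&(W[:,1]<.4)&(abs(W[:,2]-z)<.002)]
    c=Q.mean(0);_,_,v=np.linalg.svd(Q[:,:2]-c[:2]);print(z,len(Q),c.round(4),(-v[0][0]/v[0][1]).round(3),Q.min(0).round(3),Q.max(0).round(3))
E
```

```text
clock: 10.5
tcp_pos: [0.5752, 0.2924, 0.2535]
ee_rot: [-0.0, 0.696, 0.718, -0.001]
force: [0.0, -0.5, 0.3]
finger_gap: 1.005
grip_force: 0.0
[0.5755 0.2914 0.2538] close dir 0.029 [ 0.1 -0.5  0.6] 1.0006053232469228
0.03 580 [0.5323 0.29   0.0306] 0.047 [0.524 0.2   0.028] [0.555 0.358 0.032]
0.09 182 [0.5615 0.2916 0.09  ] 0.07 [0.558 0.201 0.088] [0.58  0.358 0.092]
0.11 217 [0.5687 0.3008 0.1099] 0.025 [0.566 0.232 0.108] [0.571 0.359 0.112]
0.12 244 [0.5729 0.3017 0.12  ] 0.023 [0.57  0.231 0.118] [0.575 0.359 0.122]
0.13 1343 [0.5811 0.2996 0.1296] 0.024 [0.575 0.23  0.128] [0.589 0.36  0.132]
```

```bash
python3 -m pendant '[[0.1,0.25,-5,0,-1],[0.1,0.25,-10,0,-1],[0.1,0.25,-14,0,-1],[0.1,0.25,-15.5,0,-1],[0.1,0.25,-15.5,0,-1],[0.1,0.25,-15.5,0,1],[0.1,0.25,-15.5,0,1],[0.1,0.25,-15.5,0,1],[0.1,0.25,-15.5,0,1],[0.1,0.25,-15.5,0,1],[0.1,0.25,-15.5,0,1],[0.1,0.25,-15.5,0,1]]' 30
```

```text
clock: 11.75
tcp_pos: [0.5764, 0.2947, 0.1017]
ee_rot: [-0.001, 0.697, 0.717, -0.0]
force: [-5.5, -1.2, 10.1]
finger_gap: 0.25
grip_force: 30.1
```

```bash
python3 -m pendant '[[-0.5,0,0.2,0,1],[-1,0,0.4,0,1],[-1.5,0,0.6,0,1],[-2,0,0.8,0,1],[-2.5,0,0.9,0,1],[-3,0,1,0,1],[-3.4,0,1.1,0,1],[-3.4,0,1.2,0,1]]' 30
```

```text
clock: 12.55
tcp_pos: [0.5424, 0.2944, 0.1121]
ee_rot: [-0.0, 0.697, 0.717, -0.0]
force: [-2.7, -0.3, -4.1]
finger_gap: 0.135
grip_force: 29.3
```

```bash
python3 -m pendant '[[0,0,0,0,1],[0,0,1,0,1],[0,0,3,0,1],[0,0,6,0,1],[0,0,10,0,1],[0,0,14,0,1],[0,0,14.5,0,1],[0,0,14.5,0,1]]' 60
python3 -m pendant '[[0.7,-4,0,0.03,1],[1.4,-8,0,0.06,1],[2.1,-13,0,0.1,1],[3,-18,0,0.14,1],[3.7,-23,0,0.18,1],[4.5,-28,0,0.22,1],[5.3,-33,0,0.255,1],[6,-38,0,0.255,1],[6.7,-43,0,0.255,1],[7.2,-47,0,0.255,1],[7.5,-50,0,0.255,1],[7.5,-50,0,0.255,1]]' 60
cat > chk.py <<'E'
from h import *
W=np.load("w.npy").reshape(-1,3)
c=np.array([.596,-.212]);t=.281;X=np.array([np.cos(t),np.sin(t)]);Y=np.array([-X[1],X[0]])
L=np.c_[(W[:,:2]-c)@X,(W[:,:2]-c)@Y,W[:,2]]
m=(L[:,2]>.056)&(L[:,2]<.064)&(abs(L[:,0])<.12)&(abs(L[:,1])<.09)
R=L[m];print(len(R),cv2.minAreaRect(R[:,:2].astype(np.float32)))
for y in(-.05,-.03,0,.03,.05):
  a=np.sort(R[abs(R[:,1]-y)<.006][:,0]); 
  g=np.where(np.diff(a)>.006)[0]; print(y,[(round(a[i],4),round(a[i+1],4)) for i in g])
for z in(.18,.2,.22,.24,.26,.28,.29):
    A=L[(abs(L[:,2]-z)<.01)&(abs(L[:,0]-.023)<.012)&(abs(L[:,1])<.1)]
    if len(A)>10:print(z,len(A),np.median(A,0).round(4),A.min(0).round(4),A.max(0).round(4))
P=L[(abs(L[:,2]-.12)<.006)&(abs(L[:,0]-.07)<.015)&(abs(L[:,1])<.1)]
if len(P):print("placed",P.min(0),P.max(0))
E
python3 look.py w5; python3 chk.py
```

```text
clock: 13.35
tcp_pos: [0.5442, 0.2948, 0.259]
ee_rot: [0.001, 0.697, 0.717, 0.002]
force: [1.0, -0.8, -4.6]
finger_gap: 0.127
grip_force: 63.5
clock: 14.55
tcp_pos: [0.6172, -0.2096, 0.2545]
ee_rot: [-0.001, 0.602, 0.799, -0.001]
force: [0.7, -1.1, -4.6]
finger_gap: 0.125
grip_force: 63.3
[ 0.617  -0.2074  0.2546] close dir 0.28 [-0.4  1.2 -2.8] 0.12942576409270004
9543 ((6.573647260665894e-05, 0.0013876110315322876), (0.1999683976173401, 0.1302555799484253), 0.26965034008026123)
-0.05 [(np.float64(-0.0813), np.float64(-0.063)), (np.float64(-0.032), np.float64(-0.0162)), (np.float64(0.004), np.float64(0.0388)), (np.float64(0.0658), np.float64(0.0879))]
-0.03 [(np.float64(-0.0814), np.float64(-0.0626)), (np.float64(-0.0322), np.float64(-0.0162)), (np.float64(0.0032), np.float64(0.0397)), (np.float64(0.0653), np.float64(0.0881))]
0 [(np.float64(-0.0816), np.float64(-0.063)), (np.float64(-0.0321), np.float64(-0.0163)), (np.float64(0.0036), np.float64(0.0393)), (np.float64(0.0605), np.float64(0.0876))]
0.03 [(np.float64(-0.0816), np.float64(-0.0629)), (np.float64(-0.0322), np.float64(-0.0164)), (np.float64(0.004), np.float64(0.0389)), (np.float64(0.0643), np.float64(0.0876))]
0.05 [(np.float64(-0.0811), np.float64(-0.0629)), (np.float64(-0.0322), np.float64(-0.0168)), (np.float64(0.011), np.float64(0.0331)), (np.float64(0.0643), np.float64(0.0876))]
0.2 17 [0.0214 0.0611 0.1935] [0.0162 0.0606 0.1924] [0.0267 0.0612 0.2096]
0.22 29 [0.0215 0.0611 0.2238] [0.0169 0.0605 0.2118] [0.0269 0.0612 0.2293]
0.24 23 [0.0216 0.0611 0.2424] [0.0165 0.0606 0.2303] [0.0266 0.0612 0.2476]
0.26 248 [0.026  0.0074 0.264 ] [0.011  0.0032 0.2522] [0.035  0.0611 0.27  ]
0.28 6418 [0.0217 0.0175 0.2824] [ 0.011  -0.0359  0.2701] [0.0349 0.0611 0.29  ]
0.29 6968 [0.0217 0.0118 0.2826] [ 0.011  -0.0359  0.28  ] [0.035  0.0611 0.3   ]
placed [ 0.06409727 -0.06548006  0.11400446] [0.07667363 0.06342655 0.12174386]
```

View pics/w5.png

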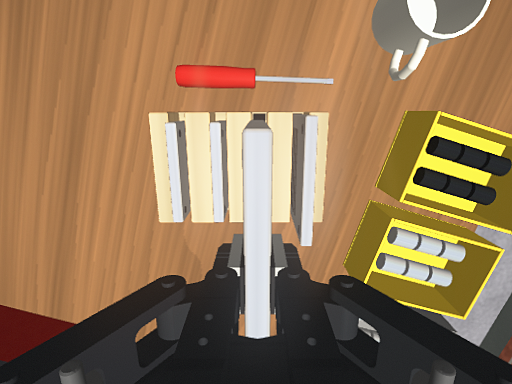

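The wrist picture shows the second plate (258,135) over the remaining free slot. The first plate is seated in the far slot (308,180), and both covers are unmoved.

```bash
python3 -m pendant '[[0.1,0.2,-3,0,1],[0.1,0.2,-6,0,1],[0.1,0.2,-9,0,1],[0.1,0.2,-10.5,0,1],[0.1,0.2,-11.5,0,1],[0.1,0.2,-12,0,1],[0.1,0.2,-12.5,0,1],[0.1,0.2,-13,0,1],[0.1,0.2,-13.5,0,1]]' 60
```

```text
clock: 15.5
tcp_pos: [0.6197, -0.2037, 0.1228]
ee_rot: [0.001, 0.6, 0.8, 0.0]
force: [0.2, -0.8, -3.5]
finger_gap: 0.13
grip_force: 63.3
```

```bash
python3 -m pendant '[[0,0,-0.5,0,1],[0,0,-1,0,1],[0,0,-1.5,0,1],[0,0,-2,0,1],[0,0,-2.4,0,1],[0,0,-2.7,0,1],[0,0,-2.9,0,1]]' 60
```

```text
clock: 16.2
tcp_pos: [0.619, -0.2035, 0.0929]
ee_rot: [-0.0, 0.6, 0.8, -0.0]
force: [-0.7, 0.1, -3.7]
finger_gap: 0.129
grip_force: 63.3
```

```bash
python3 -m pendant '[[0,0,-0.1,0,1],[0,0,-0.2,0,1],[0,0,-0.3,0,1],[0,0,-0.4,0,1],[0,0,-0.4,0,1]]' 60
```

```text
clock: 16.7
tcp_pos: [0.6196, -0.2035, 0.0917]
ee_rot: [0.0, 0.6, 0.8, 0.0]
force: [-5.4, 2.8, 15.9]
finger_gap: 0.127
grip_force: 66.4
```

```bash
python3 -m pendant '[[0,0,0.2,0,1],[0,0,0.2,0,0.4],[0,0,0.2,0,0.4],[0,0,0.2,0,0.4],[0,0,0.2,0,0.4],[0,0,2,0,0.4],[0,0,5,0,0.4],[0,0,9,0,0.4],[0,0,13,0,0.4],[0,0,17,0,0.4],[0,0,17,0,0.4]]' 60
python3 look.py w6; sed -i 's/(.18,.2,.22,.24,.26,.28,.29)/(.12,)/' chk.py; python3 chk.py
```

```text
clock: 17.8
tcp_pos: [0.6221, -0.2045, 0.2658]
ee_rot: [0.005, 0.6, 0.8, 0.002]
force: [0.5, -0.0, 1.3]
finger_gap: 0.302
grip_force: 0.0
[ 0.6207 -0.2041  0.2626] close dir 0.283 [ 0.1 -0.2 -0.4] 0.2979143709364024
10398 ((3.812462091445923e-05, 0.0013097524642944336), (0.20000006258487701, 0.12934456765651703), 0.09915041923522949)
-0.05 [(np.float64(-0.0814), np.float64(-0.0626)), (np.float64(-0.0325), np.float64(-0.0161)), (np.float64(0.0144), np.float64(0.033)), (np.float64(0.0657), np.float64(0.0863))]
-0.03 [(np.float64(-0.0813), np.float64(-0.0626)), (np.float64(-0.032), np.float64(-0.0162)), (np.float64(0.0146), np.float64(0.033)), (np.float64(0.0601), np.float64(0.0866))]
0 [(np.float64(-0.0815), np.float64(-0.0626)), (np.float64(-0.0326), np.float64(-0.0163)), (np.float64(0.0148), np.float64(0.034)), (np.float64(0.0655), np.float64(0.0864))]
0.03 [(np.float64(-0.0813), np.float64(-0.0628)), (np.float64(-0.0323), np.float64(-0.0164)), (np.float64(0.014), np.float64(0.0337)), (np.float64(0.0643), np.float64(0.086))]
0.05 [(np.float64(-0.0783), np.float64(-0.0631)), (np.float64(-0.0317), np.float64(-0.0171)), (np.float64(0.0142), np.float64(0.0336)), (np.float64(0.0643), np.float64(0.0865))]
0.12 1508 [0.0257 0.0103 0.1195] [ 0.0198 -0.0623  0.1137] [0.0318 0.0659 0.1219]
placed [ 0.06411877 -0.06450314  0.11402482] [0.07662438 0.06331958 0.12175784]
```

View pics/w6.png

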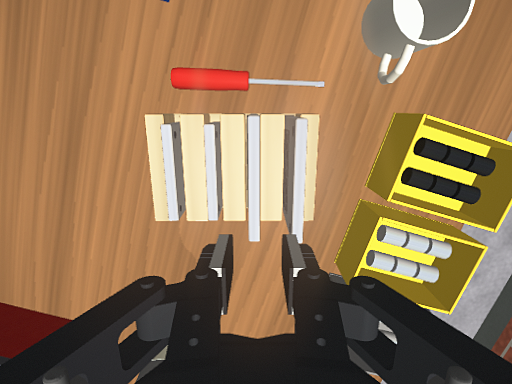

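Both plates (253,178 and 300,178) stand in their slots with their tops at 0.12 m, centred along the slots. The covers have not moved and the gripper is clear.

```bash
python3 -c "
from station import arm
print(arm.sign_off())"
```

```text
the job is handed in; nothing more can be done
None
```

Both footplates stand upright on the floors of the rack's two free slots, released and centred along them; the covers have not moved, and the job is handed in at about 18 s of the 67 s allowed.

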